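# Shut the marked valve in the covered test-bench valve box

### The arm

A 7-joint arm with a two-finger parallel gripper is mounted at the origin on the work surface. World frame = base frame: x ahead of the robot, y to its left, z up, the work surface at z = 0. Lengths are in m, angles in rad, forces in N, time in s.
With the tool pointing down it reaches from about 0.4 to 0.85 m from the base axis. Payload 10.4 kg.
Tool frame: the origin (TCP) lies midway between the tips of the shut fingers; the grasp point (between the pads) lies 19 mm behind it; z points along the fingers, x is the direction in which the jaws open and shut, and the axes are right-handed (so a half turn about z gives the same grasp; the last joint's range is limited). The gripper opens to 85 mm and grips with 20 to 120 N. Pads are 22 mm wide; open, the fingers measure 114 mm over their backs; the gripper's body (76 mm by 85 mm) begins 54 mm behind the grasp point. The pads swing forward as they close: fully open they stand 13 mm farther back than shut.
Start: joints at [1.313, 0.332, -0.065, 1.46, 0.022, 1.35, -0.088], TCP at [0.145, -0.608, 0.211] pointing down, gripper open.
Joint ranges: [-2.6, 2.6], [-0.5, 2.12], [-1.47, 1.34], [0.16, 2.42], [-1.27, 4.41], [0.06, 2.06], [-2.6, 2.6]. Speed limits (rad/s): [2.22, 2.22, 2.79, 2.79, 3.14, 3.14, 3.14].

### API

Orientations are given as a unit quaternion [x, y, z, w].
In Python, from workcell import monitor, eyes, ticket, models gives the robot as it stands.
- The arm moves only by the tool servo_tool, never from a script. Its argument "motion" is a list of rows, each a list of 7 numbers: the opening, from 0 (shut) to 1 (fully open), then the shift along the tool's x, y, z in m, then the turn, a rotation vector about the tool's x, y, z in degrees. In form: [[fingers, tx, ty, tz, rx, ry, rz], ...]. A call has 1 to 20 rows; each row is the pose to reach, as a shift and turn from the pose commanded when the call began, along the tool's axes at that moment; what a row does not reach only later rows make up. A row lasts 1/8 s, in which the tool goes at most 62.5 mm and 10.7 degrees, less where a joint would pass 70% of its speed; a pose out of reach is approached as far as the arm can. A call with a gripper value outside its range is refused whole. The fingers move at their own pace and stop on an object; "grip_force" is the grip in N (left out, the last holds). Time passes only in rows, so rows that repeat a pose let the fingers close. It gives the time, the measured TCP pose, the force and the opening at its end, in the units of the state.
- monitor.get_obs(): the state, without advancing time (a new reading comes with each control period).
- eyes.camera(name): name is "scene" or "top"; returns (picture, depth): 384x512x3 uint8, blue, green, red; 384x512 float32, m along the optical axis (not along the pixel's ray), 0 where there is no reading.
- eyes.camera_info(name): a dict with "intrinsics" (3x3 intrinsics, pixels), "k1" (the pictures are not rectified: a ray, as slopes to the right and down, at radius r is drawn at 1 + k1 r^2 times it, then the intrinsics apply), "extrinsics" (4x4, takes a point from world to camera coordinates). Camera axes: x right, y down, z forward; pixel columns grow to the right and rows downward; lengths in m; the calibration is good to about 2 mm. A picture is of the moment at which its call begins. camera_info takes no time and is no camera call.
- ticket.hand_in(): hands the job in, once; it reports no verdict.
Trained networks look in the newest picture that a camera, given by its name, has taken for a name from the list of things; names that differ only in an ending like _2 or _b are one class to them, and where a whole thing is asked for, a point or a joint stands for the part that bears it (a point fixed in the world has none). Each returns a list of dicts, best first, with "confidence" (0 to 1); they miss things now and then, are a little off and sometimes report something else, mostly with a low value. They report only what shows in the picture. A call takes as long as a camera call.
- models.boxes_of(camera, thing): "point" ([x, y, z] in m, in the coordinates of the camera as it stood for that picture, good to about 4 mm: the middle of the surface that is visible of it).
The state is a dict: "clock": time; "joint_pos": joint angles; "joint_velocities": joint speeds; "tau": joint torques, N m; "position": TCP position; "ee_rot": TCP orientation; "ft_force": force on the tool from outside, world axes, zero at the start; "torque": the same for the moment, N m; "grip_width": opening from 0.0 (shut) to 1.0 (fully open).
Only numpy, scipy, OpenCV 4.12 (cv2) and the standard library are available. Lean on these libraries where they do the work, as an engineer would, in place of code of your own. Each camera call takes 0.05 s, during which the arm holds its last target. There are 200 camera calls.

### The job

Slide the aluminium cover of the grey valve box aside, all the way to the stop at the other end of the box, pushing it with the fingertips and never lifting or tilting it. Then push the marked valve handle, the one with the large round disc over its pivot, clockwise (seen from above) until it is fully shut, against its stop. Leave the other handle and the things standing around as they are.

Things in the scene. Friction and masses are not known exactly. Their poses are not given: they have to be found in the camera images.
- box: Fixed grey valve box, 184 mm wide (its x), 544 mm long (its y, -276 to 268 mm); origin: centre of its underside, z up. The half at +y is an open compartment, the half at -y a solid flat deck; deck and compartment rim are 80 mm up. A 90 mm high lip all round (inner faces at x = -84 and 84, y = -270 and 262 mm) guides and stops the cover. A 50 mm high block adjoins its +y end (y to 343 mm).
- compartment (a point): Centre of the compartment's mouth, 80 mm above the box's underside, at y = 125 mm in the box's frame. The compartment is inside 144 mm wide (x) and 250 mm long (y from 0 to 250 mm), its floor 6 mm up. It holds the two valves, whose pipe ends stick out 48 mm beyond the box's +x side, tops 43 mm up.
- cover: Loose flat aluminium cover, 162 mm (its x) by 256 mm (its y) by 5 mm, 0.4 to 0.85 kg, axes as the box's; origin: centre of its underside. It starts over the compartment, origin at y = 110 to 128 mm in the box's frame, lying on the rim, and slides along the box's y (takes about 2 to 8 N); at the far stop, over the deck, its origin is at y = -142 mm.
- rib_top (a point): Middle of the top of the cover's upright rib, the thing to push against: 90 mm long in the cover's x, 14 mm thick in y, on the middle of the cover; its top is 30 mm above the cover's underside, 25 mm above its upper face.
- marked_handle (a joint): Angle of the marked valve's steel lever handle (rad): 0 open, lever pointing along the box's -x; grows clockwise seen from above, the tip swinging towards the box's +y; 1.571 fully shut at a stop, lever along +y. Starts at 0 to 0.25. Friction 0.12 N m; stays where it is left.
- marked_pivot (a point): On the marked handle's vertical pivot axis at the lever's mid-thickness, 58 mm above the box's underside, at x = 30 mm and y = 65 or 175 mm in the box's frame (the plain valve is at the other place). The lever is a bar 65 mm long from here to its tip, 12 mm wide, 12 mm thick. Mark: a steel disc, 34 mm across, 6 mm thick, on top of the lever over the pivot.
- marked_tip (a point): Outer end of the marked lever, on its centre line at mid-thickness, 65 mm from the pivot. Below the lever runs a brass pipe along the box's x, its top 28 mm above the box's underside (34 mm near the pivot: within 20 mm in x, 16 mm in y).
- plain_pivot (a point): The same pivot point of the other valve, to be left alone: same lever, start angles and turn, but only a 10 mm nut over the pivot.
- plain_tip (a point): Outer end of the plain lever, 65 mm from its pivot.
- coupling: Bystander: brass coupling, 38 mm across and 38 mm high, upright on the end block; origin: centre of its underside.
- reel: Bystander: black ring reel, 72 mm across, 25 mm high, lying flat between robot and box; origin: centre of its underside.
- screwdriver: Bystander: screwdriver, 200 mm long, 26 mm thick handle, lying between robot and box, roughly along the box's y; origin: under its middle.
- pulley: Bystander: black pulley wheel, 68 mm across, 30 mm high, lying flat beyond the box; origin: centre of its underside.
- jar: Bystander: white jar with a black cap, 60 mm across, 70 mm high, beyond the box; origin: centre of its underside.
- wrench: Bystander: steel wrench, 180 mm long, 8 mm thick, lying beyond the box, roughly along the box's y; origin: under its middle.
- battery: Bystander: black battery block, 70 by 50 by 35 mm, beyond the box's -y end; origin: centre of its underside.

How it is judged:
By the outcome, as a careful person would: the job done as asked, in the order asked, and still so for the second after the job is handed in, with the robot touching nothing.
It also fails if it takes over 53 s, if anything falls off the work surface, if the arm or the gripper's body presses on something with over 40 N, if the wrist force passes 120 N, or if a joint passes its speed limit or range.

## Working session

There is one attempt and no reset: what is moved stays moved. The work goes in short steps, Python scripts to look and compute and a tool call to move; the robot and the scene stay as the last step left them, time stands still between calls to the robot, and variables do not carry over. Pictures are saved under pics/ and viewed, about 8 in all and at most 12, crops included, and the job is handed in when it is done.

Besides the shell and the picture viewer there is one more tool, called as name(argument=value, ...), one argument or row to a line, values as JSON. servo_tool: Moves the arm, as the interface text tells. Its arguments: {"type":"object","properties":{"motion":{"type":"array"},"grip_force":{"type":"number"}},"required":["motion"]}

```bash
mkdir -p pics; cat > h.py <<'E'
import numpy as np, cv2
from workcell import monitor, eyes, ticket, models
def info(n):
    i=eyes.camera_info(n); return np.array(i["intrinsics"]),float(i["k1"]),np.array(i["extrinsics"])
def world(n,depth=None,uv=None,pc=None):
    K,k1,E=info(n)
    if pc is None:
        uv=np.atleast_2d(np.array(uv,float))
        s=cv2.undistortPoints(uv.reshape(-1,1,2),K,np.array([k1,0,0,0.])).reshape(-1,2)
        z=np.array([depth[int(round(v)),int(round(u))] for u,v in uv])
        pc=np.c_[s*z[:,None],z]
    pc=np.atleast_2d(pc)
    return (pc-E[:3,3])@E[:3,:3]
def proj(n,P):
    K,k1,E=info(n); P=np.atleast_2d(P)
    return cv2.projectPoints(P.astype(float),cv2.Rodrigues(E[:3,:3])[0],E[:3,3],K,np.array([k1,0,0,0.]))[0].reshape(-1,2)
def cloud(n,depth):
    v,u=np.mgrid[0:384,0:512]
    W=world(n,depth,np.c_[u.ravel(),v.ravel()]).reshape(384,512,3)
    W[depth<=0]=np.nan
    return W
E
python3 - <<'E'
from h import *
for n in("top","scene"):
    im,d=eyes.camera(n); cv2.imwrite(f"pics/{n}0.png",im); np.save(f"{n}0.npy",d)
    E=info(n)[2]; print(n,-E[:3,:3].T@E[:3,3])
    for t in("box","cover","rib_top","coupling","reel","screwdriver","pulley","jar","wrench","battery","marked_handle"):
        r=models.boxes_of(n,t)
        print(t,[(np.round(world(n,pc=q["point"])[0],3).tolist(),round(q["confidence"],2)) for q in r[:2]])
o=monitor.get_obs();print(o["clock"],o["position"],o["ee_rot"],o["ft_force"])
E
```

```text
top [0.4153799  0.00820962 1.2408428 ]
box [([0.529, -0.13, 0.078], 0.58)]
cover [([0.583, 0.065, 0.088], 0.57)]
rib_top [([0.578, 0.066, 0.087], 0.97)]
coupling [([0.628, 0.241, 0.086], 0.52)]
reel [([0.468, 0.142, 0.022], 0.87)]
screwdriver []
pulley [([0.769, 0.057, 0.032], 0.6)]
jar [([0.742, -0.069, 0.067], 0.88), ([0.468, 0.14, 0.021], 0.52)]
wrench [([0.663, -0.249, 0.006], 0.63)]
battery [([0.456, -0.408, 0.034], 0.78)]
marked_handle []
scene [1.05467392 0.45403394 0.60027147]
box [([0.616, 0.083, 0.073], 0.68)]
cover [([0.599, 0.088, 0.082], 0.9)]
rib_top [([0.595, 0.092, 0.079], 0.63)]
coupling [([0.64, 0.254, 0.071], 0.76)]
reel [([0.442, 0.149, 0.023], 0.53)]
screwdriver []
pulley [([0.779, 0.07, 0.026], 0.69), ([0.671, -0.234, 0.007], 0.42)]
jar [([0.762, -0.054, 0.049], 0.7)]
wrench [([0.67, -0.234, 0.006], 0.6)]
battery [([0.461, -0.418, 0.036], 0.52), ([0.619, 0.085, 0.068], 0.36)]
marked_handle [([0.616, 0.085, 0.074], 0.68)]
1.2 [ 0.14543383 -0.60787423  0.21104909] [ 7.85072271e-01 -6.19404171e-01  4.33740641e-05  1.99650627e-05] [ 0.4265094  -1.1413202  -0.01348708]
```

```bash
python3 - <<'E'
from h import *
d=np.load("top0.npy"); W=cloud("top",d); z=W[...,2]
reg=(W[...,0]>.35)&(W[...,0]<.75)&(W[...,1]>-.4)&(W[...,1]<.4)
print(np.histogram(z[reg],bins=np.arange(0,.13,.005)))
m=reg&(z>.070)&(z<.125)
n,lab,st,c=cv2.connectedComponentsWithStats(m.astype(np.uint8)); k=1+np.argmax(st[1:,4]); P=W[lab==k]
r=cv2.minAreaRect((P[:,:2]*1000).astype(np.float32)); print("top rect",r)
m=reg&(z>.102)&(z<.125);P=W[m];print("rib",m.sum(),cv2.minAreaRect((P[:,:2]*1000).astype(np.float32)),np.median(P,0))
im=cv2.imread("pics/top0.png"); cv2.imwrite("pics/top0b.png",cv2.resize(im,(800,600)))
E
```

```text
(array([9293,  659,  146,  160,  418,  305,  188,  175,   96,  441,  321,
         45,   84,  118,  193, 3268, 5985, 3300,  711,   15,   17,   92,
         74,    0,    0]), array([0.   , 0.005, 0.01 , 0.015, 0.02 , 0.025, 0.03 , 0.035, 0.04 ,
       0.045, 0.05 , 0.055, 0.06 , 0.065, 0.07 , 0.075, 0.08 , 0.085,
       0.09 , 0.095, 0.1  , 0.105, 0.11 , 0.115, 0.12 , 0.125]))
top rect ((549.4686279296875, -45.1083984375), (546.3493041992188, 185.6045379638672), 73.25596618652344)
rib 178 ((583.3944702148438, 68.31666564941406), (14.240073204040527, 88.90074920654297), 73.64783477783203) [0.5823232  0.06856576 0.10937824]
```

View pics/top0.png

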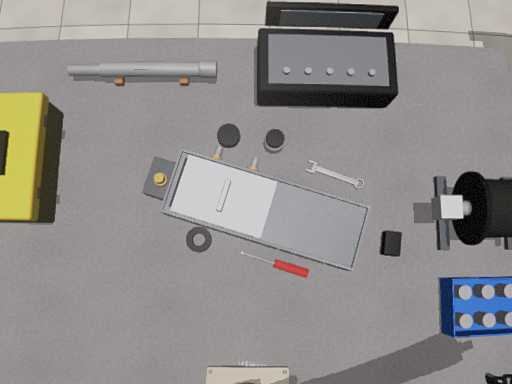

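View pics/scene0.png

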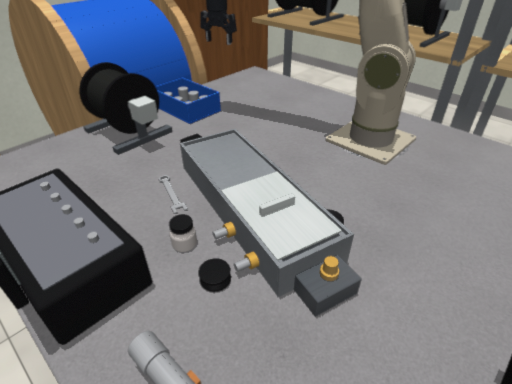

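The top view shows the box at about px (265,210), with the rib at (223,195) and the pipes on the far side. From the depth data, the box yaw is −16.7° and its origin is about (0.551, −0.041). The rib is at box y 0.114, 110 mm up, which matches the given sizes. I'm moving above the +y side of the rib with the fingers shut.

servo_tool(
  motion=[
    [0,-0.03,-0.03,0,0,0,-3],
    [0,-0.07,-0.07,0,0,0,-7],
    [0,-0.11,-0.11,0,0,0,-11],
    [0,-0.15,-0.15,0,0,0,-15],
    [0,-0.19,-0.19,0,0,0,-19],
    [0,-0.23,-0.23,0,0,0,-23],
    [0,-0.27,-0.27,0,0,0,-27],
    [0,-0.31,-0.31,0,0,0,-31],
    [0,-0.35,-0.35,0,0,0,-35],
    [0,-0.39,-0.39,0,0,0,-39],
    [0,-0.43,-0.43,0,0,0,-43],
    [0,-0.47,-0.47,0,0,0,-47],
    [0,-0.51,-0.51,0,0,0,-51],
    [0,-0.54,-0.55,0,0,0,-55],
    [0,-0.57,-0.58,0,0,0,-58],
    [0,-0.59,-0.604,0,0,0,-59.8],
    [0,-0.59,-0.604,0,0,0,-59.8],
    [0,-0.59,-0.604,0,0,0,-59.8],
  ],
)

```text
clock: 3.45
position: [0.5955, 0.1058, 0.2109]
ee_rot: [0.989, -0.146, -0.0, 0.0]
ft_force: [0.8, 1.2, -0.6]
grip_width: 0.006
```

```bash
cat >> h.py <<'E'
from scipy.spatial.transform import Rotation as R
O=np.array([.5507,-.0413,0]); a=np.radians(-16.74)
B=np.array([[np.cos(a),-np.sin(a),0],[np.sin(a),np.cos(a),0],[0,0,1]])
def st():
    o=monitor.get_obs(); Q=R.from_quat(o["ee_rot"]).as_matrix(); p=np.array(o["position"])
    print("t",round(o["clock"],2),"tcp box mm",np.round(1000*(p-O)@B,1),"toolx yaw in box",round(np.degrees(np.arctan2(*(B.T@Q)[:2,0][::-1])),1),"tilt z",np.round(Q[:,2],4),"F box",np.round(B.T@np.array(o["ft_force"]),1),"grip",round(o["grip_width"],3),"q",np.round(o["joint_pos"],2))
    return p,Q
E
python3 -c "
from h import *
st()"
```

```text
t 3.45 tcp box mm [  0.5 153.8 210.9] toolx yaw in box -0.1 tilt z [-3.e-04 -5.e-04 -1.e+00] F box [ 0.4  1.4 -0.6] grip 0.006 q [ 0.37  0.39 -0.8   1.48  0.29  1.38 -0.74]
```

servo_tool(
  motion=[
    [0,0,0,0.04,0,0,0],
    [0,0,0,0.08,0,0,0],
    [0,0,0,0.105,0,0,0],
    [0,0,0,0.118,0,0,0],
    [0,0,0,0.118,0,0,0],
    [0,0,0.01,0.118,0,0,0],
    [0,0,0.016,0.118,0,0,0],
    [0,0,0.022,0.118,0,0,0],
    [0,0,0.028,0.118,0,0,0],
    [0,0,0.034,0.118,0,0,0],
    [0,0,0.04,0.118,0,0,0],
  ],
)

```text
clock: 4.82
position: [0.5839, 0.0678, 0.093]
ee_rot: [0.989, -0.146, 0.0, 0.0]
ft_force: [0.5, -0.3, 0.7]
grip_width: 0.0
```

```bash
python3 -c "
from h import *
st()
im,d=eyes.camera('scene');cv2.imwrite('pics/s1.png',im)"
```

```text
t 4.83 tcp box mm [  0.4 114.1  93. ] toolx yaw in box -0.0 tilt z [ 0.e+00 -1.e-04 -1.e+00] F box [ 0.5 -0.1  0.7] grip 0.0 q [ 0.42  0.45 -0.77  1.67  0.34  1.16 -0.73]
```

View pics/s1.png

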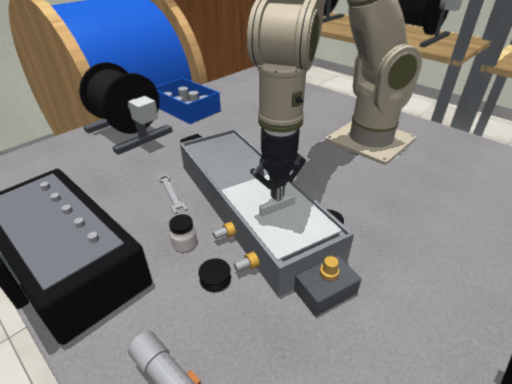

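```bash
python3 - <<'E'
from h import *
for b in([0,.114,.093],[0,.114,.110],[0,.154,.211],[0,.107,.110],[0,.085,.11],[-.045,.114,.11],[.045,.114,.11],[-.092,.268,.09],[.092,.268,.09],[.092,-.276,.09]): print(b,proj("scene",O+B@np.array(b)).round())
im,d=eyes.camera("top");cv2.imwrite("pics/t1.png",im);W=(cloud("top",d)-O)@B
z=W[...,2];m=(z>.1)&(z<.115)&(abs(W[...,0])<.07)&(abs(W[...,1])<.25);print(m.sum(),W[m].min(0),W[m].max(0),np.median(W[m],0))
im,d=eyes.camera("scene");W=(cloud("scene",d)-O)@B;z=W[...,2]
for lo,hi in((.1,.114),(.114,.125),(.09,.1)):
  m=(z>lo)&(z<hi)&(abs(W[...,0])<.06)&(abs(W[...,1])<.2);print(lo,m.sum(),W[m].min(0).round(3),W[m].max(0).round(3),np.median(W[m],0).round(3))
big=cv2.resize(im[150:260,220:350],None,fx=5,fy=5);cv2.imwrite("pics/c1.png",big)
E
```

```text
[0, 0.114, 0.093] [[277. 205.]]
[0, 0.114, 0.11] [[277. 199.]]
[0, 0.154, 0.211] [[289. 170.]]
[0, 0.107, 0.11] [[275. 197.]]
[0, 0.085, 0.11] [[270. 192.]]
[-0.045, 0.114, 0.11] [[293. 193.]]
[0.045, 0.114, 0.11] [[259. 205.]]
[-0.092, 0.268, 0.09] [[354. 233.]]
[0.092, 0.268, 0.09] [[279. 267.]]
[0.092, -0.276, 0.09] [[179. 142.]]Traceback (most recent call last):
  File "<stdin>", line 4, in <module>
    return umr_minimum(a, axis, None, out, keepdims, initial, where)
ValueError: zero-size array to reduction operation minimum which has no identity
```

```bash
python3 - <<'E'
from h import *
im,d=eyes.camera("scene");W=(cloud("scene",d)-O)@B;z=W[...,2]
for (u,v) in((262,208),(278,202),(294,197),(278,190),(278,180),(300,215),(250,190),(320,235),(282,150),(354,237),(295,272)): print((u,v),W[v,u].round(3))
im0=cv2.imread("pics/scene0.png")
c=lambda i:cv2.resize(i[150:280,220:350],None,fx=3,fy=3)
t=cv2.imread("pics/t1.png");t0=cv2.imread("pics/top0.png")
c2=lambda i:cv2.resize(i[140:270,160:290],None,fx=2,fy=2)
cv2.imwrite("pics/c1.png",np.vstack([np.hstack([c(im0),c(im)]),np.hstack([c2(t0),c2(t),np.zeros((260,260,3),np.uint8)])[:, :780]])[:600])
E
```

```text
(262, 208) [0.043 0.122 0.108]
(278, 202) [0.002 0.121 0.107]
(294, 197) [-0.04   0.123  0.106]
(278, 190) [0.007 0.127 0.146]
(278, 180) [0.011 0.132 0.177]
(300, 215) [-0.032  0.161  0.084]
(250, 190) [0.019 0.024 0.083]
(320, 235) [-0.031  0.235  0.085]
(282, 150) [0.017 0.149 0.26 ]
(354, 237) [-0.161  0.216 -0.002]
(295, 272) [0.054 0.27  0.055]
```

View pics/c1.png

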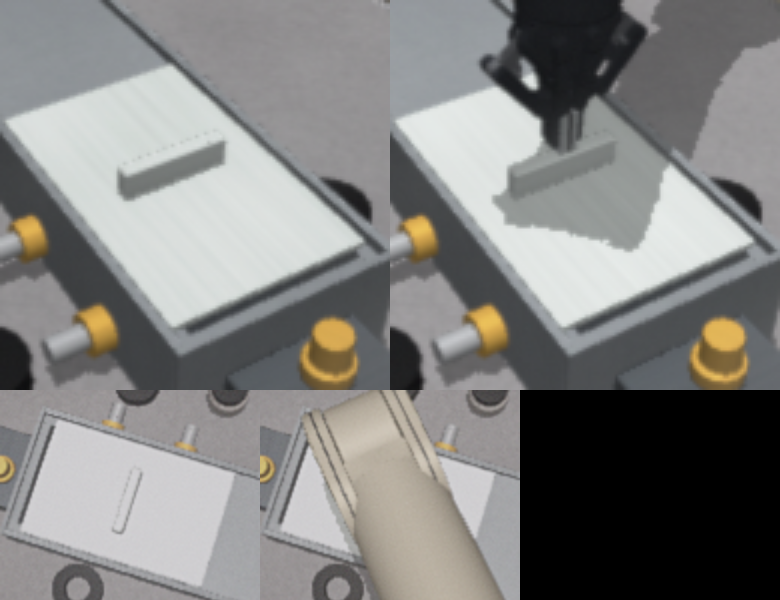

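```bash
python3 - <<'E'
from h import *
st()
im,d=eyes.camera("scene");W=(cloud("scene",d)-O)@B;z=W[...,2]
for v in range(176,214,2): print(v,[tuple((W[v,u]*1000).round().astype(int).tolist()) for u in (272,276,280,284)], im[v,276:284:4].mean(1).round().tolist())
E
```

```text
t 4.97 tcp box mm [  0.5 114.   93. ] toolx yaw in box -0.0 tilt z [ 0.e+00 -3.e-04 -1.e+00] F box [-0.3  0.6 -0.4] grip 0.001 q [ 0.42  0.45 -0.77  1.67  0.34  1.16 -0.73]
176 [(18, 119, 182), (17, 132, 190), (8, 134, 188), (-5, 130, 181)] [29.0, 28.0]
178 [(16, 117, 175), (16, 132, 184), (6, 132, 181), (-7, 127, 173)] [27.0, 29.0]
180 [(12, 110, 164), (16, 132, 180), (-4, 117, 163), (-8, 127, 168)] [28.0, 33.0]
182 [(17, 119, 166), (13, 127, 170), (-2, 120, 160), (-9, 125, 161)] [31.0, 34.0]
184 [(19, 121, 163), (12, 127, 165), (-1, 123, 157), (-7, 129, 159)] [33.0, 31.0]
186 [(22, 126, 162), (13, 128, 160), (-2, 121, 150), (-9, 126, 151)] [35.0, 49.0]
188 [(15, 116, 148), (12, 127, 154), (1, 126, 149), (-12, 122, 141)] [39.0, 62.0]
190 [(13, 113, 140), (8, 121, 143), (0, 125, 143), (-53, 65, 83)] [56.0, 65.0]
192 [(14, 115, 136), (9, 123, 140), (0, 126, 138), (-47, 74, 85)] [57.0, 67.0]
194 [(15, 116, 132), (8, 121, 132), (0, 126, 132), (-42, 81, 85)] [67.0, 68.0]
196 [(14, 115, 125), (8, 122, 127), (-1, 125, 125), (-21, 112, 109)] [68.0, 70.0]
198 [(-11, 77, 83), (7, 121, 121), (-1, 125, 120), (-18, 117, 108)] [73.0, 76.0]
200 [(-7, 83, 82), (8, 123, 117), (-4, 120, 110), (-14, 122, 107)] [104.0, 113.0]
202 [(14, 117, 109), (6, 121, 108), (-4, 122, 105), (-15, 122, 101)] [153.0, 134.0]
204 [(19, 124, 110), (8, 123, 105), (-4, 122, 99), (-14, 122, 95)] [127.0, 125.0]
206 [(17, 122, 102), (7, 122, 98), (-3, 123, 95), (-15, 122, 89)] [126.0, 124.0]
208 [(17, 122, 96), (7, 122, 92), (-4, 123, 89), (-15, 123, 84)] [122.0, 121.0]
210 [(16, 121, 89), (7, 122, 86), (-3, 124, 83), (-11, 129, 84)] [123.0, 148.0]
212 [(16, 121, 84), (8, 125, 83), (1, 130, 84), (-6, 136, 85)] [150.0, 150.0]
```

The scene view shows the shut fingers hovering over the top of the rib. Their tips sit about 20 mm higher than the reported TCP suggests, and the cover hasn't moved. Next I'll back off to the +y side and step down while watching the force.

servo_tool(
  motion=[
    [0,0,0,-0.02,0,0,0],
    [0,0,-0.02,-0.02,0,0,0],
    [0,0,-0.04,-0.02,0,0,0],
    [0,0,-0.045,-0.02,0,0,0],
    [0,0,-0.045,-0.01,0,0,0],
    [0,0,-0.045,0,0,0,0],
    [0,0,-0.045,0.004,0,0,0],
    [0,0,-0.045,0.008,0,0,0],
    [0,0,-0.045,0.008,0,0,0],
  ],
)

```text
clock: 6.15
position: [0.5969, 0.1111, 0.0848]
ee_rot: [0.989, -0.146, -0.0, 0.0]
ft_force: [-0.3, 0.1, -0.3]
grip_width: -0.0
```

```bash
python3 - <<'E'
from h import *
st()
im,d=eyes.camera("scene");W=(cloud("scene",d)-O)@B
cv2.imwrite("pics/c2.png",cv2.resize(im[130:260,220:380],None,fx=5,fy=4.6))
for v in range(180,232,3): print(v,[tuple((W[v,u]*1000).round().astype(int).tolist()) for u in (284,288,292,296)])
E
```

```text
t 6.15 tcp box mm [  0.4 159.2  84.8] toolx yaw in box -0.0 tilt z [-3.e-04 -1.e-04 -1.e+00] F box [-0.4  0.  -0.3] grip -0.0 q [ 0.33  0.51 -0.76  1.62  0.37  1.16 -0.81]
180 [(23, 170, 206), (20, 179, 210), (11, 180, 207), (-6, 170, 195)]
183 [(23, 171, 199), (19, 179, 203), (10, 179, 200), (-4, 173, 191)]
186 [(23, 171, 192), (18, 178, 195), (8, 177, 190), (-4, 174, 184)]
189 [(21, 169, 183), (17, 177, 186), (8, 177, 183), (-4, 176, 177)]
192 [(18, 166, 171), (17, 178, 179), (7, 177, 175), (-3, 178, 172)]
195 [(12, 158, 156), (17, 178, 172), (-5, 163, 153), (-8, 172, 158)]
198 [(18, 166, 156), (12, 172, 157), (-1, 168, 150), (-7, 174, 152)]
201 [(21, 172, 154), (11, 172, 150), (-2, 168, 141), (-54, 115, 83)]
204 [(15, 164, 138), (8, 169, 138), (0, 171, 136), (-47, 124, 83)]
207 [(15, 164, 130), (8, 169, 130), (0, 172, 128), (-41, 134, 84)]
210 [(14, 164, 120), (7, 169, 121), (-2, 171, 119), (-34, 143, 84)]
213 [(-6, 137, 83), (7, 169, 113), (-2, 171, 111), (-28, 152, 85)]
216 [(1, 146, 84), (-7, 151, 84), (-14, 156, 85), (-22, 160, 85)]
219 [(6, 155, 85), (-2, 159, 84), (-9, 164, 85), (-17, 168, 84)]
222 [(11, 162, 83), (4, 168, 85), (-3, 172, 85), (-12, 175, 83)]
225 [(16, 170, 84), (10, 176, 85), (1, 178, 83), (-6, 183, 84)]
228 [(22, 179, 84), (14, 183, 84), (6, 186, 83), (-2, 190, 82)]
231 [(27, 186, 84), (19, 190, 84), (12, 195, 84), (5, 199, 84)]
```

View pics/c2.png

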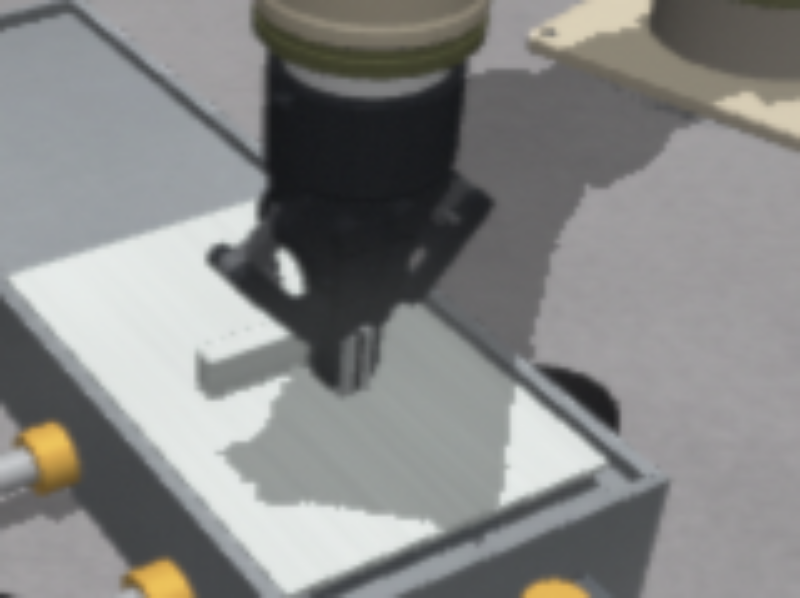

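servo_tool(
  motion=[
    [0,0,0,0.004,0,0,0],
    [0,0,0,0.008,0,0,0],
    [0,0,0,0.011,0,0,0],
    [0,0,0,0.013,0,0,0],
    [0,0,0.01,0.013,0,0,0],
    [0,0,0.018,0.013,0,0,0],
    [0,0,0.026,0.013,0,0,0],
    [0,0,0.032,0.013,0,0,0],
    [0,0,0.038,0.013,0,0,0],
    [0,0,0.044,0.013,0,0,0],
    [0,0,0.05,0.013,0,0,0],
  ],
)

```text
clock: 7.58
position: [0.5826, 0.0634, 0.0722]
ee_rot: [0.989, -0.145, 0.0, -0.0]
ft_force: [1.3, 3.3, -0.4]
grip_width: -0.003
```

```bash
python3 - <<'E'
from h import *
st()
im,d=eyes.camera("scene");W=(cloud("scene",d)-O)@B
cv2.imwrite("pics/c3.png",cv2.resize(im[130:260,200:360],None,fx=5,fy=4.6))
E
```

```text
t 7.58 tcp box mm [  0.4 109.4  72.2] toolx yaw in box 0.0 tilt z [ 4.e-04  3.e-04 -1.e+00] F box [ 0.3  3.6 -0.4] grip -0.003 q [ 0.42  0.47 -0.76  1.69  0.36  1.12 -0.73]
```

View pics/c3.png

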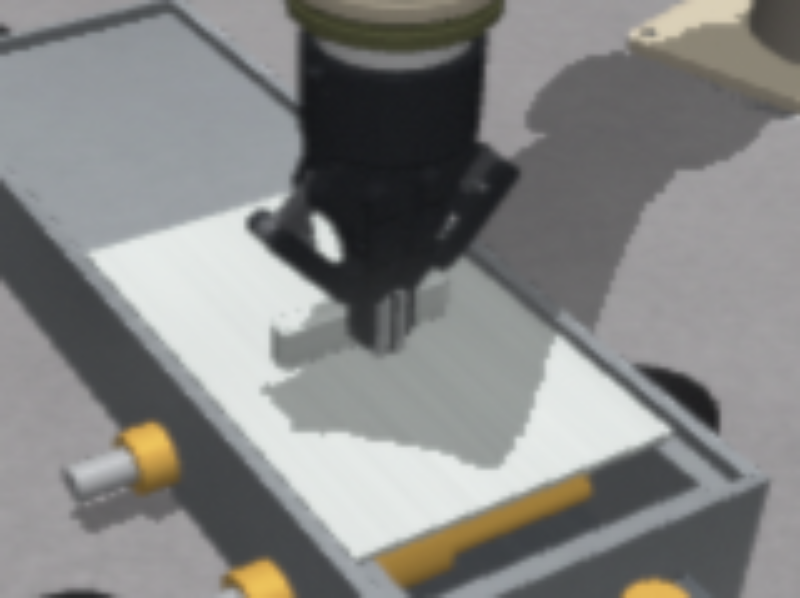

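The fingertips are now on the rib at px (385,345) in the crop, and the cover is sliding at about 3.6 N without lifting. I'll carry on to the stop.

servo_tool(
  motion=[
    [0,0,0.008,0,0,0,0],
    [0,0,0.02,0,0,0,0],
    [0,0,0.034,0,0,0,0],
    [0,0,0.048,0,0,0,0],
    [0,0,0.062,0,0,0,0],
    [0,0,0.076,0,0,0,0],
    [0,0,0.09,0,0,0,0],
    [0,0,0.104,0,0,0,0],
    [0,0,0.118,0,0,0,0],
    [0,0,0.132,0,0,0,0],
    [0,0,0.146,0,0,0,0],
    [0,0,0.16,0,0,0,0],
    [0,0,0.174,0,0,0,0],
    [0,0,0.188,0,0,0,0],
    [0,0,0.2,0,0,0,0],
    [0,0,0.21,0,0,0,0],
    [0,0,0.216,0,0,0,0],
    [0,0,0.22,0,0,0,0],
    [0,0,0.224,0,0,0,0],
    [0,0,0.226,0,0,0,0],
  ],
)

```text
clock: 10.12
position: [0.5173, -0.1531, 0.0721]
ee_rot: [0.989, -0.146, -0.0, -0.0]
ft_force: [2.1, 5.2, 3.4]
grip_width: -0.004
```

servo_tool(
  motion=[
    [0,0,0.002,0,0,0,0],
    [0,0,0.004,0,0,0,0],
    [0,0,0.006,0,0,0,0],
  ],
)

```text
clock: 10.5
position: [0.5157, -0.1586, 0.0721]
ee_rot: [0.989, -0.145, -0.0, -0.0]
ft_force: [1.6, 5.0, 3.0]
grip_width: 0.001
```

servo_tool(
  motion=[
    [0,0,0.001,0,0,0,0],
    [0,0,0.002,0,0,0,0],
  ],
)

```text
clock: 10.75
position: [0.5153, -0.1598, 0.0721]
ee_rot: [0.989, -0.145, 0.0, -0.001]
ft_force: [2.7, 9.9, 3.3]
grip_width: 0.003
```

servo_tool(
  motion=[
    [0,0,0.001,0,0,0,0],
    [0,0,0.002,0,0,0,0],
    [0,0,0.002,0,0,0,0],
  ],
)

```text
clock: 11.12
position: [0.5152, -0.1597, 0.0721]
ee_rot: [0.99, -0.144, 0.0, -0.002]
ft_force: [2.9, 12.4, 3.5]
grip_width: -0.0
```

servo_tool(
  motion=[
    [0,0,-0.004,0,0,0,0],
    [0,0,-0.015,0,0,0,0],
    [0,0,-0.015,-0.05,0,0,0],
    [0,0,-0.015,-0.1,0,0,0],
    [0,0,0.04,-0.12,0,0,0],
    [0,0,0.09,-0.12,0,0,0],
    [0,0,0.14,-0.12,0,0,0],
    [0,0,0.14,-0.12,0,0,0],
  ],
)

```text
clock: 12.12
position: [0.4716, -0.3014, 0.1913]
ee_rot: [0.989, -0.149, -0.001, 0.001]
ft_force: [0.7, 0.9, 0.1]
grip_width: -0.001
```

```bash
python3 - <<'E'
from h import *
st()
ims={}
for n in("top","scene"):
    im,d=eyes.camera(n); ims[n]=im; W=(cloud(n,d)-O)@B; np.save(n+"W.npy",W)
    for t in("marked_pivot","marked_tip","plain_pivot","plain_tip","rib_top","cover"):
        print(n,t,[(np.round(1000*(world(n,pc=q["point"])[0]-O)@B).tolist(),round(q["confidence"],2)) for q in models.boxes_of(n,t)[:2]])
    z=W[...,2]
    m=(z>.102)&(z<.115)&(abs(W[...,0])<.05)&(abs(W[...,1]+.14)<.03);print("rib",m.sum(),np.median(W[m],0).round(4),W[m].min(0).round(3),W[m].max(0).round(3))
c=lambda n,c0,c1,r0,r1:cv2.resize(ims[n][r0:r1,c0:c1],(390,580),interpolation=cv2.INTER_CUBIC)
cv2.imwrite("pics/c4.png",np.hstack([cv2.resize(ims["top"][145:265,155:275],(400,400)),cv2.resize(ims["scene"][150:290,220:360],(400,400))]))
E
```

```text
t 12.12 tcp box mm [  -0.8 -271.9  191.3] toolx yaw in box -0.5 tilt z [-0.0021 -0.0012 -1.    ] F box [0.4 1.1 0.1] grip -0.001 q [ 1.05  0.27 -0.66  1.64  0.17  1.3   0.06]
top marked_pivot [([16.0, 179.0, 66.0], 0.61)]
top marked_tip [([17.0, 177.0, 69.0], 0.49)]
top plain_pivot [([194.0, 27.0, 66.0], 0.67), ([2.0, 67.0, 68.0], 0.62)]
top plain_tip [([2.0, 66.0, 61.0], 0.66)]
top rib_top [([-8.0, -144.0, 85.0], 0.64)]
top cover [([-0.0, -142.0, 84.0], 0.9)]
rib 187 [-0.001  -0.1422  0.1095] [-0.046 -0.15   0.103] [ 0.044 -0.135  0.114]
scene marked_pivot [([9.0, -120.0, 80.0], 0.73), ([15.0, 185.0, 63.0], 0.7)]
scene marked_tip [([18.0, 183.0, 62.0], 0.53)]
scene plain_pivot [([7.0, 70.0, 63.0], 0.78)]
scene plain_tip [([6.0, 74.0, 66.0], 0.74)]
scene rib_top [([8.0, -119.0, 80.0], 0.87)]
scene cover [([8.0, -122.0, 83.0], 0.9)]
rib 134 [ 0.0034 -0.1362  0.1077] [-0.044 -0.147  0.102] [ 0.046 -0.13   0.111]
```

View pics/c4.png

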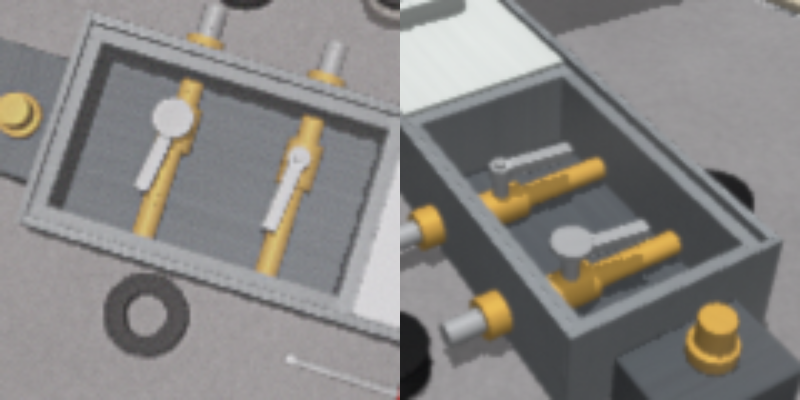

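```bash
python3 - <<'E'
from h import *
for n in("top","scene"):
  W=np.load(n+"W.npy");z=W[...,2]
  for y0 in(175,65):
    m=(z>.05)&(z<.075)&(abs(W[...,0])<.068)&(abs(W[...,1]-y0/1000)<.05)
    P=W[m]*1000; bar=P[P[:,0]<8]; disc=P[P[:,0]>12]
    f=np.polyfit(bar[:,0],bar[:,1],1)
    print(n,y0,len(P),"bar x",bar[:,0].min().round(),bar[:,0].max().round(),"slope",f.round(3),"z",np.median(bar[:,2]).round(1),"disc",disc.mean(0).round(1),disc.min(0).round(),disc.max(0).round(),"y at 30",np.polyval(f,30).round(1))
E
```

```text
top 175 204 bar x -35.0 8.0 slope [-1.3500e-01  1.7761e+02] z 62.9 disc [ 29.1 174.7  69.1] [ 12. 158.  62.] [ 46. 191.  75.] y at 30 173.6
top 65 131 bar x -35.0 7.0 slope [-0.11  67.101] z 63.7 disc [25.8 64.8 64.7] [12. 56. 58.] [39. 73. 71.] y at 30 63.8
scene 175 315 bar x -34.0 7.0 slope [-1.21000e-01  1.82721e+02] z 61.8 disc [ 31.4 178.8  66.9] [ 12. 160.  51.] [ 48. 194.  71.] y at 30 179.1
scene 65 204 bar x -33.0 8.0 slope [-0.08  72.531] z 61.4 disc [28.1 70.  60.3] [13. 59. 50.] [41. 76. 69.] y at 30 70.1
```

The marked valve is at y = 175, with its lever at about 0.13 rad. The cover's rib is at y = −142, so it is at the stop. I'm moving above the −y side of the marked lever.

servo_tool(
  motion=[
    [0,-0.002,-0.03,0,0,0,0],
    [0,-0.004,-0.07,0,0,0,0],
    [0,-0.006,-0.11,0,0,0,0],
    [0,-0.008,-0.15,0,0,0,0],
    [0,-0.01,-0.19,0,0,0,0],
    [0,-0.012,-0.23,0,0,0,0],
    [0,-0.014,-0.27,0,0,0,0],
    [0,-0.016,-0.31,0,0,0,0],
    [0,-0.018,-0.35,0,0,0,0],
    [0,-0.02,-0.38,0,0,0,0],
    [0,-0.02,-0.405,0,0,0,0],
    [0,-0.02,-0.42,0,0,0,0],
    [0,-0.02,-0.42,0,0,0,0],
    [0,-0.02,-0.42,0,0,0,0],
  ],
)

```text
clock: 14.58
position: [0.5762, 0.11, 0.1919]
ee_rot: [0.989, -0.146, -0.0, 0.0]
ft_force: [-0.4, -0.8, -1.1]
grip_width: 0.0
```

```bash
python3 - <<'E'
from h import *
st()
pv=np.array([30,175.])
for th in (.0,.13,.25,.4,.6,.8,1.0,1.2,1.4,1.571):
    s,c=np.sin(th),np.cos(th)
    print(th,(pv+48*np.array([-c,s])-(6+14.5*s+11*c)*np.array([s,c])).round(1))
E
```

```text
t 14.57 tcp box mm [-19.2 152.2 191.9] toolx yaw in box -0.1 tilt z [-2.e-04 -7.e-04 -1.e+00] F box [-0.2 -0.9 -1.1] grip 0.0 q [ 0.42  0.38 -0.86  1.56  0.3   1.34 -0.77]
0.0 [-18. 158.]
0.13 [-20.  162.6]
0.25 [-21.5 167.3]
0.4 [-22.7 173.6]
0.6 [-22.8 182.9]
0.8 [-20.7 192.7]
1.0 [-16.3 202.3]
1.2 [ -9.3 211.2]
1.4 [  0.  218.5]
1.571 [  9.5 223. ]
```

servo_tool(
  motion=[
    [0,0,0.004,0.03,0,0,0],
    [0,0,0.004,0.065,0,0,0],
    [0,0,0.004,0.1,0,0,0],
    [0,0,0.004,0.12,0,0,0],
    [0,0,0.004,0.135,0,0,0],
    [0,0,0.004,0.145,0,0,0],
    [0,0,0.004,0.152,0,0,0],
    [0,0,0.004,0.158,0,0,0],
    [0,0,0.004,0.164,0,0,0],
    [0,0,0.004,0.164,0,0,0],
  ],
)

```text
clock: 15.82
position: [0.5748, 0.1074, 0.0277]
ee_rot: [0.989, -0.146, -0.0, 0.0]
ft_force: [-0.4, 0.3, -1.1]
grip_width: 0.002
```

```bash
python3 - <<'E'
from h import *
st()
im,d=eyes.camera("scene")
cv2.imwrite("pics/c5.png",cv2.resize(im[140:280,215:375],None,fx=5,fy=4.2857))
E
```

```text
t 15.82 tcp box mm [-19.7 149.3  27.7] toolx yaw in box -0.0 tilt z [-4.e-04 -2.e-04 -1.e+00] F box [-0.5  0.1 -1.1] grip 0.002 q [ 0.36  0.54 -0.79  1.73  0.43  1.05 -0.87]
```

View pics/c5.png

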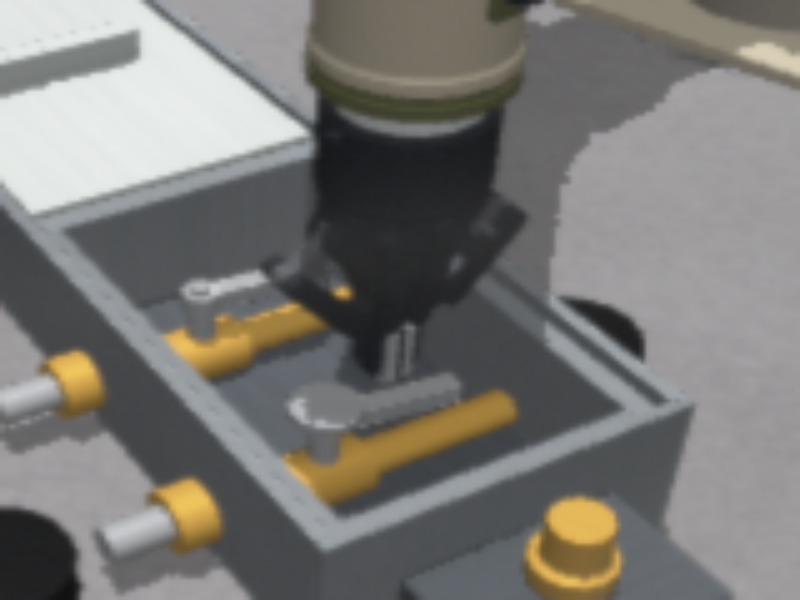

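servo_tool(
  motion=[
    [0,0,-0.006,0,0,0,0],
    [0,0,-0.01,0,0,0,0],
    [0,0,-0.014,0,0,0,0],
    [0,-0.002,-0.018,0,0,0,0],
    [0,-0.003,-0.024,0,0,0,0],
    [0,-0.003,-0.029,0,0,0,0],
    [0,-0.003,-0.034,0,0,0,0],
    [0,-0.002,-0.039,0,0,0,0],
    [0,-0.001,-0.043,0,0,0,0],
    [0,0.001,-0.048,0,0,0,0],
    [0,0.003,-0.053,0,0,0,0],
    [0,0.006,-0.058,0,0,0,0],
    [0,0.01,-0.062,0,0,0,0],
    [0,0.01,-0.062,0,0,0,0],
  ],
)

```text
clock: 17.62
position: [0.6029, 0.1647, 0.0281]
ee_rot: [0.989, -0.145, 0.0, -0.001]
ft_force: [-0.7, -0.8, -0.3]
grip_width: 0.003
```

```bash
python3 - <<'E'
from h import *
st()
im,d=eyes.camera("scene")
cv2.imwrite("pics/c6.png",cv2.resize(im[140:280,215:375],None,fx=5,fy=4.2857))
E
```

```text
t 17.62 tcp box mm [ -9.4 212.3  28.1] toolx yaw in box 0.0 tilt z [ 5.e-04  1.e-03 -1.e+00] F box [-0.5 -1.  -0.3] grip 0.003 q [ 0.24  0.62 -0.77  1.62  0.47  1.1  -0.95]
```

View pics/c6.png

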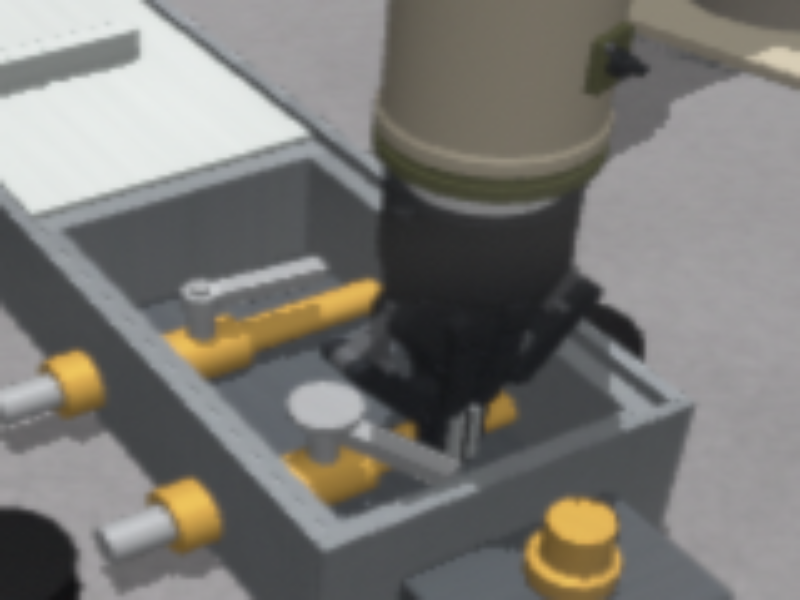

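The lever is following (around 1.1–1.2 rad) and the plain lever hasn't moved. I'll continue to the stop.

servo_tool(
  motion=[
    [0,0.004,-0.004,0,0,0,0],
    [0,0.009,-0.007,0,0,0,0],
    [0,0.013,-0.009,0,0,0,0],
    [0,0.016,-0.01,0,0,0,0],
    [0,0.018,-0.01,0,0,0,0],
    [0,0.02,-0.01,0,0,0,0],
  ],
)

```text
clock: 18.42
position: [0.6244, 0.1684, 0.028]
ee_rot: [0.989, -0.145, -0.0, -0.0]
ft_force: [-2.8, 2.9, -0.7]
grip_width: -0.002
```

servo_tool(
  motion=[
    [0,0.001,0,0,0,0,0],
    [0,0.002,0,0,0,0,0],
  ],
)

```text
clock: 18.68
position: [0.6251, 0.1683, 0.0279]
ee_rot: [0.989, -0.145, -0.001, -0.0]
ft_force: [-8.9, 2.9, 2.2]
grip_width: -0.0
```

servo_tool(
  motion=[
    [0,0.001,0,0,0,0,0],
    [0,0.002,0,0,0,0,0],
  ],
)

```text
clock: 18.92
position: [0.6253, 0.1682, 0.0277]
ee_rot: [0.989, -0.145, -0.003, 0.0]
ft_force: [-16.8, 2.2, 7.5]
grip_width: -0.001
```

servo_tool(
  motion=[
    [0,-0.006,0,0,0,0,0],
    [0,-0.015,0.002,0,0,0,0],
    [0,-0.02,0.004,0,0,0,0],
    [0,-0.02,0.004,-0.03,0,0,0],
    [0,-0.02,0.004,-0.07,0,0,0],
    [0,-0.02,0.004,-0.12,0,0,0],
    [0,-0.02,0.004,-0.17,0,0,0],
    [0,-0.02,0.03,-0.18,0,0,0],
    [0,-0.02,0.08,-0.18,0,0,0],
    [0,-0.02,0.13,-0.18,0,0,0],
    [0,-0.02,0.18,-0.18,0,0,0],
    [0,-0.02,0.23,-0.18,0,0,0],
    [0,-0.02,0.28,-0.18,0,0,0],
    [0,-0.02,0.33,-0.18,0,0,0],
    [0,-0.02,0.38,-0.18,0,0,0],
    [0,-0.02,0.43,-0.18,0,0,0],
    [0,-0.02,0.48,-0.18,0,0,0],
    [0,-0.02,0.48,-0.18,0,0,0],
  ],
)

```text
clock: 21.18
position: [0.4685, -0.292, 0.2077]
ee_rot: [0.989, -0.149, -0.0, 0.001]
ft_force: [0.5, 0.1, -1.1]
grip_width: 0.001
```

```bash
python3 - <<'E'
from h import *
st()
ims={}
for n in("top","scene"):
  im,d=eyes.camera(n);ims[n]=im;W=(cloud(n,d)-O)@B;z=W[...,2]
  m=(z>.05)&(z<.075)&(abs(W[...,0]-.03)<.03)&(W[...,1]>.198)&(W[...,1]<.248);P=W[m]*1000
  f=np.polyfit(P[:,1],P[:,0],1);print(n,"bar",len(P),P.min(0).round(),P.max(0).round(),"dx/dy",f[0].round(3),"median",np.median(P,0).round(1))
  m=(z>.05)&(z<.075)&(W[...,0]<.008)&(W[...,0]>-.06)&(abs(W[...,1]-.075)<.04);P=W[m]*1000;print("plain slope",np.polyfit(P[:,0],P[:,1],1).round(3))
  m=(z>.102)&(z<.115)&(abs(W[...,0])<.05)&(abs(W[...,1]+.14)<.03);print("rib",np.median(W[m],0).round(4))
cv2.imwrite("pics/c7.png",np.hstack([cv2.resize(ims["top"][120:290,140:410],(480,302)),cv2.resize(ims["scene"][140:280,215:375],(320,302))]))
E
```

```text
t 21.18 tcp box mm [  -6.5 -263.8  207.7] toolx yaw in box -0.4 tilt z [-8.0e-04 -1.4e-03 -1.0e+00] F box [ 0.5  0.3 -1.1] grip 0.001 q [ 1.05  0.24 -0.67  1.63  0.15  1.32  0.06]
top bar 72 [ 24. 198.  53.] [ 36. 240.  68.] dx/dy 0.01 median [ 29.1 219.1  62.7]
plain slope [-0.12  66.997]
rib [-0.0018 -0.1423  0.1091]
scene bar 122 [ 25. 198.  52.] [ 38. 240.  65.] dx/dy -0.024 median [ 33.9 218.4  62.2]
plain slope [-0.084 72.618]
rib [ 0.0046 -0.1355  0.1076]
```

View pics/c7.png

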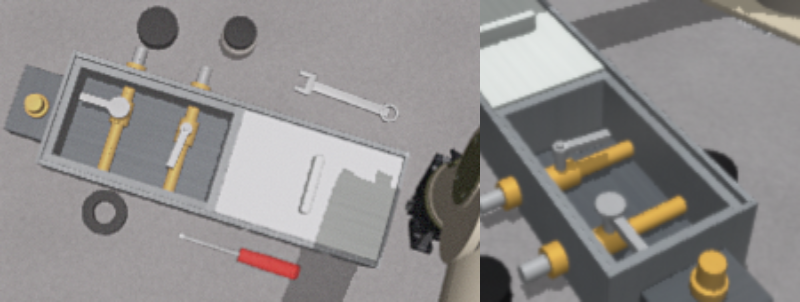

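The marked lever now lies along +y and the cover is over the deck at the stop. The plain handle and the things around the box look unmoved, so I'm handing in.

```bash
python3 -c "
from h import *
print(ticket.hand_in())"
```

```text
the job is handed in; nothing more can be done
None
```

The cover is at its far stop and the marked valve is fully shut. I handed the job in at about 21 s on the robot's clock, with the arm clear of everything.

**Cover:** I pushed it along by its rib with the shut fingertips. It stopped moving as the push rose to about 12 N. The last top-camera picture puts the rib at y = −142.3 mm in the box's frame; the target is −142.

**Marked handle:** This was the valve at y = 175 mm. I pushed its lever clockwise until it stood firm at about 17 N. Its measured direction is within about 0.02 rad of the box's +y.

**Plain handle and the things around:** The plain lever's slope is unchanged (−0.11 before, −0.12 after). In the last picture the coupling, reel, screwdriver, pulley, jar and wrench look unmoved. The battery was not in that crop, and the arm did not go near it at work height.

**Checks that disagreed:**
- **Fingertip height:** the shut fingertips sit about 20 mm higher than the reported TCP. My first push passed over the rib without touching it, so I lowered the tool and allowed for this afterwards.
- **Cameras:** the scene camera's positions differ from the top camera's by about 5–7 mm; it puts the rib at y = −135.5 mm. I relied on the top camera and on feeling the stops.

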